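Find and press the concealed catch of the remedy case

TASK

The wooden remedy case on the desk is kept shut by a concealed catch: a flush plate that lies somewhere along the plain strip in front of its lid. Feel along the strip with the fingertips until a place gives, press it right home so that its linkage raises the lid, then take the hand away and leave the lid standing ajar. Do not lift or push the lid itself, pick nothing up, leave the other things where they stand, and do not press so hard that the case would crack.

Things in the scene. Friction and masses are not known exactly. Their poses are not given: they have to be found in the camera images.
- case: Pale wooden case, fixed, 240 (its x) by 470 (its y) by 62 mm high; origin at the centre of its underside, z up. At each end (|y| over 100 mm) a solid flat-topped cheek 62 mm high. Between the cheeks: the plain strip (x from -108 to -24 mm; beyond it a 12 mm rim, level with it) and the lid (x from -18 to 120 mm).
- strip_mid (a point): Centre of the plain strip's top face, axes as the case's. The face is flat, 58 mm above the desk, 4 mm below cheeks and lid; it runs 100 mm to each side along y, 42 mm along x, and is rigid but for the catch plate: same wood, flush, 62 mm (x) by 58 mm (y), 2 mm gap (thin seam) all round, centred on the strip's x, its centre anywhere within 65 mm of this point along y.
- catch (a joint): How far the catch plate is pressed straight down (m): 0 flush, 0.008 fully home. It moves stiffly, at 3 to 5 N, has no return spring and stays where it is left; as it goes down a linkage raises the lid in proportion. What presses must fit inside the plate's outline: a finger overlapping the strip around it is stopped by the strip.
- flap: The lid, a board 138 x 196 x 8 mm. Origin in the middle of its hinge line along the case's far edge (case x +120 mm, 54 mm above the desk); the board reaches from there along its -x. Its z axis stands upright when shut and leans by the opening angle: 0.35 rad when the catch is home, the edge next to the strip then 47 mm higher. Pushed down again, it raises the catch.
- bottle: Loose small amber bottle, 32 mm diameter, 75 mm high, standing on the case's +y cheek; origin at the centre of its underside. Bystander.
- jar: Loose round ointment jar, 50 mm diameter, 38 mm high, standing on the case's -y cheek; origin at the centre of its underside. Bystander.
- pen_cup: Loose white cup with pens, 80 mm diameter, 150 mm high with the pens, on the desk beyond the +y end of the case; origin at the centre of its underside. Bystander.
- book: Loose closed book lying flat, 200 (its x) x 140 (its y) x 40 mm, on the desk beyond the -y end of the case; origin at the centre of its underside. Bystander.

How it is judged:
By the outcome, as a careful person would: the job done as asked, in the order asked, and still so for the second after the job is handed in, with the robot touching nothing.
It also fails if it takes over 48 s, if anything falls off the work surface, if the arm or the gripper's body presses on something with over 40 N, if the wrist force passes 120 N, or if a joint passes its speed limit or range.

ROBOT

A 6-joint arm with a two-finger parallel gripper is mounted at the origin on the work surface. World frame = base frame: x ahead of the robot, y to its left, z up, the work surface at z = 0. Lengths are in mm, angles in rad, forces in N, time in s.
With the tool pointing down it reaches from about 350 to 875 mm from the base axis. Payload 4.2 kg.
Tool frame: the origin (TCP) lies midway between the tips of the shut fingers; the grasp point (between the pads) lies 19 mm behind it; z points along the fingers, y is the direction in which the jaws open and shut (so a half turn about z gives the same grasp; the last joint's range is limited). The gripper opens to 85 mm and grips with 20 to 120 N. Pads are 22 mm wide; open, the fingers measure 114 mm over their backs; the gripper's body (76 mm by 85 mm) begins 54 mm behind the grasp point. The pads swing forward as they close: fully open they stand 13 mm farther back than shut.
Start: joints at [-0.92, 0.385, 0.008, 0, -1.194, -0.259], TCP at [238.671, -577.612, 231.312] pointing down, gripper open.
Joint ranges: [-3.14, 3.14], [-1.21, 2.06], [-1.07, 1.41], [-3.16, 2.05], [-2.99, -0.16], [-3.1, 3.1]. Speed limits (rad/s): [2.79, 2.79, 3.14, 3.14, 3.14, 3.14].

INTERFACE

Orientations are given as a unit quaternion [x, y, z, w].
In Python, from bench import read_state, get_image, job_done, search_frame, regions_of gives the robot as it stands.
- The arm moves only by the tool servo_tool, never from a script. Its arguments are lists of equal length, an entry for each row: "turn": the turn, a rotation vector about the world's x, y, z in rad, a list of three; "dp": the shift along the world's x, y, z in m, a list of three; "fingers": the finger opening in m, from 0 to 0.0854. In form: {"turn": [[rx, ry, rz], ...], "dp": [[tx, ty, tz], ...], "fingers": [fingers, ...]}. A call has exactly 5 rows; each row shifts and turns the pose as measured when the row begins; what a row does not reach is not made up. A row lasts 1/8 s, in which the tool goes at most 62.5 mm and 10.7 degrees, less where a joint would pass 70% of its speed; a pose out of reach is approached as far as the arm can. A call is refused whole if a number of a shift passes 0.0625 or a number of a turn 0.188, either way. A call with a gripper value outside its range is refused whole. The fingers move at their own pace and stop on an object; the grip force is fixed at half the most. Time passes only in rows, so rows that do not move let the fingers close, or fill a call up. It gives the time, the measured TCP pose, the force and the opening at its end, in the units of the state.
- read_state(): the state, without advancing time (a new reading comes with each control period).
- get_image(name): name is "scene" or "top"; returns a dict with "img" (480x640x3 uint8, red, green, blue), "vfov" (degrees; the focal length in pixels is half the picture's height over the tangent of half this angle, whatever the lens; pixels are square), "cx", "cy" (the principal point, pixels), "world_from_camera" (4x4, takes a point from camera to world coordinates). Camera axes: x right, y down, z forward; pixel columns grow to the right and rows downward; lengths in mm; the calibration is good to about 2 mm. A picture is of the moment at which its call begins. There is no depth.
- job_done(): hands the job in, once; it reports no verdict.
Trained networks look in the newest picture that a camera, given by its name, has taken for a name from the list of things; names that differ only in an ending like _2 or _b are one class to them, and where a whole thing is asked for, a point or a joint stands for the part that bears it (a point fixed in the world has none). Each returns a list of dicts, best first, with "score" (0 to 1); they miss things now and then, are a little off and sometimes report something else, mostly with a low value. They report only what shows in the picture. A call takes as long as a camera call.
- search_frame(query, camera): "box" ([left, top, width, height] in pixels, round what is visible of it).
- regions_of(query, camera): "region" (480x640 bool, what is visible of it) and "box" ([left, top, width, height] in pixels, round what is visible of it).
The state is a dict: "clock": time; "joints": joint angles; "joint_vel": joint speeds; "joint_efforts": joint torques, N m; "position": TCP position; "ee_rot": TCP orientation; "contact_force": force on the tool from outside, world axes, zero at the start; "wrist_torque": the same for the moment, N m; "gripper_width": finger opening in mm.
Only numpy, scipy, OpenCV 4.12 (cv2) and the standard library are available. Lean on these libraries where they do the work, as an engineer would, in place of code of your own. Each camera call takes 0.05 s, during which the arm holds its last target. There are 200 camera calls.

## Working session

There is one attempt and no reset: what is moved stays moved. The work goes in short steps, Python scripts to look and compute and a tool call to move; the robot and the scene stay as the last step left them, time stands still between calls to the robot, and variables do not carry over. Pictures are saved under pics/ and viewed, about 8 in all and at most 12, crops included, and the job is handed in when it is done.

Besides the shell and the picture viewer there is one more tool, called after ">>>" as name(argument=value, ...) on one line, values as JSON. servo_tool: Moves the arm, as the interface text tells. Its arguments: {"type":"object","properties":{"turn":{"type":"array","items":{"type":"array","items":{"type":"number"}}},"dp":{"type":"array","items":{"type":"array","items":{"type":"number"}}},"fingers":{"type":"array","items":{"type":"number"}}},"required":["turn","dp","fingers"]}

```bash
mkdir -p pics; cat > h.py <<'E'
import numpy as np, cv2
from bench import *
def ray(im,u,v,z):
    T=np.array(im["world_from_camera"]);f=240/np.tan(np.radians(im["vfov"])/2)
    d=T[:3,:3]@np.array([(u-im["cx"])/f,(v-im["cy"])/f,1]);o=T[:3,3]
    return o+d*(z-o[2])/d[2]
def proj(im,p):
    T=np.linalg.inv(np.array(im["world_from_camera"]));f=240/np.tan(np.radians(im["vfov"])/2)
    c=T[:3,:3]@np.array(p)+T[:3,3];return np.array([im["cx"]+f*c[0]/c[2],im["cy"]+f*c[1]/c[2]])
E
python3 - <<'E'
from h import *
print(read_state())
for n in("scene","top"):
    im=get_image(n);cv2.imwrite(f"pics/{n}0.png",im["img"][:,:,::-1])
    print(n,im["vfov"],im["cx"],im["cy"],np.round(im["world_from_camera"],3).tolist())
    for q in("case","strip_mid","flap","bottle","jar","pen_cup","book"):
        print(q,[(r["score"],r["box"]) for r in search_frame(q,n)[:2]])
E
```

```text
{'clock': 0.0, 'joints': array([-9.20388263e-01,  3.85570802e-01,  6.59011168e-03, -5.33972589e-04,
       -1.19400102e+00, -2.58615147e-01]), 'joint_vel': array([-0.00053545, -0.00055417,  0.00196296,  0.0003919 ,  0.00095455,
       -0.00087619]), 'joint_efforts': array([-1.24023518e-03, -3.92288411e+01,  1.88397878e+01,  4.18621480e+00,
       -4.73655018e-03, -1.70327394e-05]), 'position': array([ 238.45374287, -577.07011623,  230.19382707]), 'ee_rot': array([-1.94549180e-01,  9.80892125e-01,  1.09070099e-03, -2.56761690e-04]), 'contact_force': array([0.62789442, 0.02529691, 0.30760105]), 'wrist_torque': array([-0.00694857, -0.04258715, -0.01460604]), 'gripper_width': 85.29092467226572}
scene 49.270217488572904 324.83435056930693 242.8074306553963 [[-0.257, 0.842, -0.475, 1066.197], [0.966, 0.219, -0.136, 151.683], [-0.011, -0.494, -0.869, 1014.246], [0.0, 0.0, 0.0, 1.0]]
case [(0.58, [249.5, 193.3, 248.8, 168.0])]
strip_mid [(0.64, [244.4, 190.8, 255.5, 171.2]), (0.58, [452.8, 273.9, 19.1, 24.5])]
flap [(0.8, [309.1, 245.8, 116.0, 89.1])]
bottle [(0.79, [452.7, 271.5, 22.8, 27.5])]
jar [(0.93, [274.6, 219.8, 28.0, 28.9])]
pen_cup [(0.76, [503.7, 268.2, 56.9, 65.2])]
book [(0.64, [181.1, 144.9, 102.9, 89.4])]
top 46.61210216482537 316.8165118584036 247.50403865028267 [[0.014, -0.995, 0.102, 397.924], [-1.0, -0.012, 0.013, 10.451], [-0.011, -0.102, -0.995, 1506.617], [0.0, 0.0, 0.0, 1.0]]
case [(0.89, [190.1, 189.9, 185.7, 100.5])]
strip_mid [(0.83, [187.9, 188.8, 188.6, 100.7])]
flap [(0.92, [249.2, 190.8, 72.2, 55.6])]
bottle [(0.72, [210.1, 221.9, 12.2, 15.5])]
jar [(0.7, [345.0, 235.9, 18.7, 19.6])]
pen_cup [(0.95, [143.2, 218.0, 43.6, 33.0])]
book [(0.64, [387.0, 246.8, 70.1, 91.1])]
```

```bash
python3 - <<'E'
from h import *
t=cv2.imread("pics/top0.png");s=cv2.imread("pics/scene0.png")
a=cv2.resize(t[170:310,170:390],(800,509),interpolation=cv2.INTER_CUBIC)
cv2.imwrite("pics/topc.png",a)
b=cv2.resize(s[180:370,235:505],(800,563),interpolation=cv2.INTER_CUBIC)
cv2.imwrite("pics/scc.png",b)
E
```

```text
(no output)
```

View pics/topc.png

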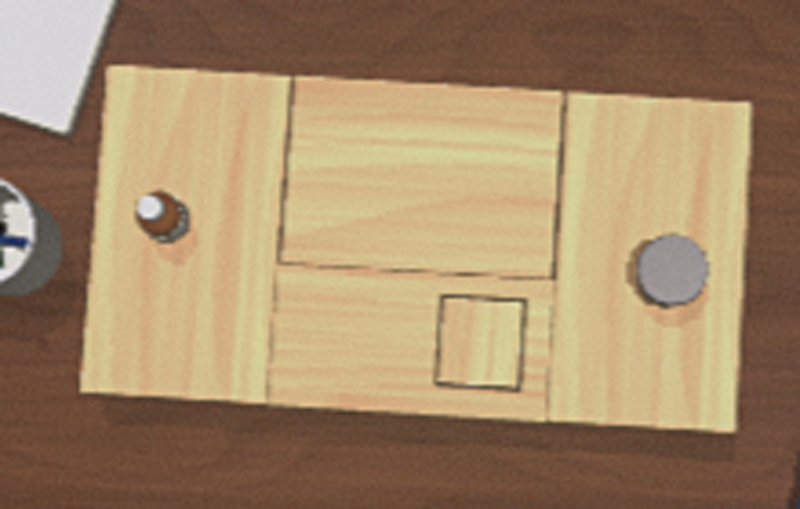

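View pics/scc.png

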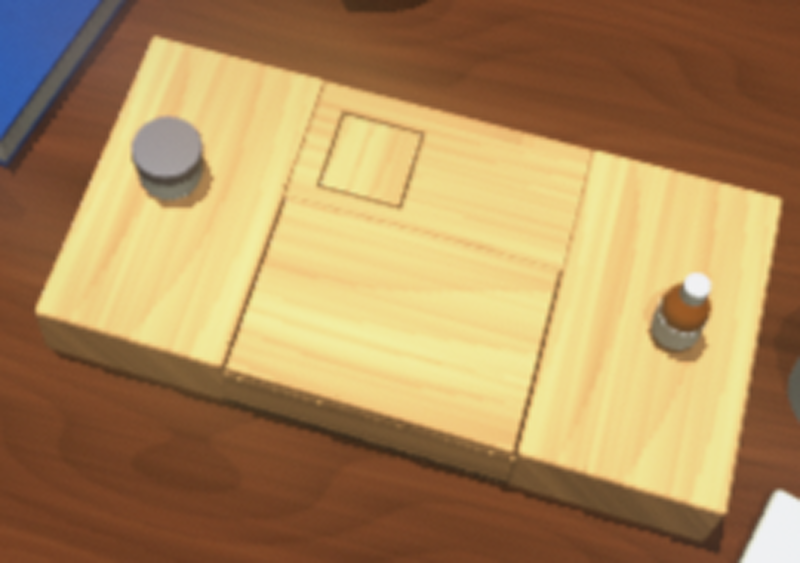

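The top crop shows the plate's seam plainly, with corners near (440,295), (525,300), (520,390) and (436,383). It lies on the jar (-y) side of the strip, and the scene crop agrees: (343,112), (424,132), (402,207), (319,186).

```bash
python3 - <<'E'
from h import *
t=get_image("top");s=get_image("scene")
def m(im,pts,k,u0,v0,z):return np.array([ray(im,u/k+u0,v/k+v0,z)[:2] for u,v in pts])
k=800/220
P=m(t,[(440,295),(525,300),(520,390),(436,383)],k,170,170,58)
k2=800/270
Q=m(s,[(424,132),(343,112),(319,186),(402,207)],k2,235,180,58)
print("plate top",P.round(1).tolist(),P.mean(0));print("plate scene",Q.round(1).tolist(),Q.mean(0))
C=m(t,[(107,66),(751,101),(736,432),(80,393)],k,170,170,62) # +x+y,+x-y,-x-y,-x+y
D=m(s,[(720,513+0),(38,312),(153,38),(780,200)],k2,235,180,62)
for c in(C,D):
    ex=(c[0]+c[1]-c[2]-c[3])/2;ey=(c[0]+c[3]-c[1]-c[2])/2
    print("case",c.mean(0).round(1),np.linalg.norm(ex),np.linalg.norm(ey),np.arctan2(ex[1],ex[0]),np.arctan2(-ey[0],ey[1]))
    a=np.arctan2(-ey[0],ey[1]);R=np.array([[np.cos(a),-np.sin(a)],[np.sin(a),np.cos(a)]])
    for X in(P,Q):print("  plate in case",((X.mean(0)-c.mean(0))@R).round(1))
for n in("bottle","jar"):
    b={"bottle":[210.1,221.9,12.2,15.5],"jar":[345,235.9,18.7,19.6]}[n]
    print(n,ray(t,b[0]+b[2]/2,b[1]+b[3]/2,100).round())
st=read_state();print(st["position"],st["ee_rot"])
E
```

```text
plate top [[536.4, 96.2], [533.5, 35.0], [468.9, 37.7], [473.1, 97.9]] [502.96010998  66.70969471]
plate scene [[471.7, 100.8], [469.8, 40.1], [534.3, 38.2], [536.2, 98.7]] [502.9960537   69.45671866]
case [570.7 112.6] 238.46615777158527 468.37870758634307 -0.044036981222102416 -0.04492005868201308
  plate in case [-65.6 -48.9]
  plate in case [-65.7 -46.2]
case [573.2 114.9] 236.03846324187617 463.9628493313896 -0.04979564770762188 -0.04902635298450342
  plate in case [-67.8 -51.5]
  plate in case [-67.9 -48.8]
bottle [585. 286. 100.]
jar [548. -67. 100.]
[ 238.66911397 -577.59356851  231.31644294] [-1.94634455e-01  9.80875848e-01  5.94609369e-06  1.79832584e-05]
```

>>> servo_tool(turn=[[0,0,-0.1],[0,0,-0.1],[0,0,-0.1],[0,0,-0.1],[0,0,-0.04]], dp=[[0.02,0.05,0],[0.02,0.05,0],[0.02,0.05,0],[0.02,0.05,0],[0.02,0.05,0]], fingers=[0,0,0,0,0])

```text
clock: 1.52
position: [339.7, -323.9, 230.4]
ee_rot: [0.035, 0.999, -0.0, 0.0]
contact_force: [0.7, -0.1, -0.4]
gripper_width: 0.0
```

>>> servo_tool(turn=[[0,0,0],[0,0,0],[0,0,0],[0,0,0],[0,0,0]], dp=[[0.02,0.05,0],[0.02,0.05,0],[0.02,0.05,0],[0.02,0.05,0],[0.02,0.05,0]], fingers=[0,0,0,0,0])

```text
clock: 2.15
position: [442.2, -65.4, 232.7]
ee_rot: [0.035, 0.999, -0.001, 0.004]
contact_force: [1.1, -0.8, 0.0]
gripper_width: 0.2
```

>>> servo_tool(turn=[[0,0,0.02],[0,0,0],[0,0,0],[0,0,0],[0,0,0]], dp=[[0.02,0.045,0],[0.02,0.045,0],[0.02,0.043,-0.02],[0,0,-0.05],[0,0,-0.05]], fingers=[0,0,0,0,0])

```text
clock: 2.78
position: [508.6, 78.3, 115.7]
ee_rot: [0.02, 1.0, 0.002, 0.012]
contact_force: [1.2, 0.9, 0.0]
gripper_width: 0.0
```

>>> servo_tool(turn=[[0,0,0],[0,0,0],[0,0,0],[0,0,0],[0,0,0]], dp=[[-0.006,-0.01,-0.02],[0,0,-0.02],[0,0,-0.008],[0,0,0],[0,0,0]], fingers=[0,0,0,0,0])

```text
clock: 3.4
position: [501.4, 68.0, 64.0]
ee_rot: [0.02, 1.0, 0.001, 0.009]
contact_force: [-0.1, -0.5, 0.6]
gripper_width: -0.1
```

```bash
python3 - <<'E'
from h import *
from scipy.spatial.transform import Rotation as Ro
st=read_state();R=Ro.from_quat(st["ee_rot"]);print(st["clock"],st["position"],st["contact_force"],R.as_matrix().round(3).tolist())
tgt=Ro.from_quat([0.0235,0.9997,0,0]);print((tgt*R.inv()).as_rotvec())
im=get_image("scene")["img"];cv2.imwrite("pics/a.png",cv2.resize(im[130:370,235:505],(675,600))[:,:,::-1])
E
```

```text
3.4 [501.42035627  67.99535443  63.96697286] [-0.105422   -0.51767378  0.58731225] [[-0.999, 0.039, 0.019], [0.039, 0.999, 0.002], [-0.019, 0.003, -1.0]]
[-0.00176483  0.01889153 -0.00776853]
```

View pics/a.png

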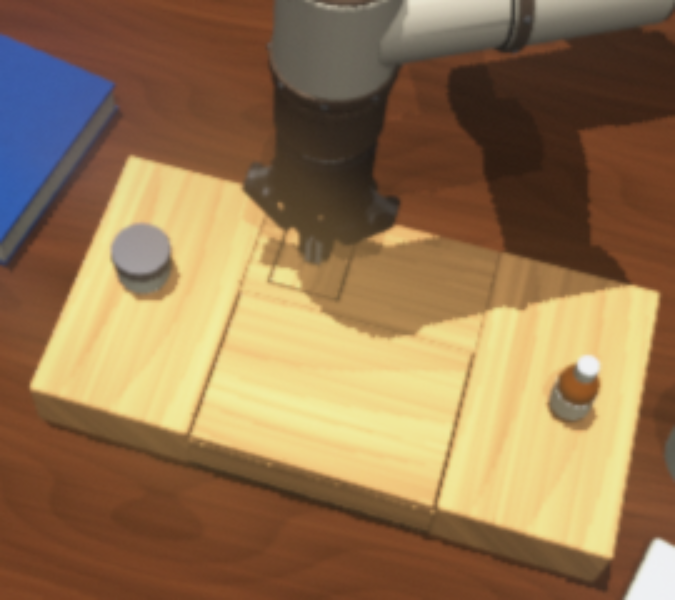

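The fingertips, at about (315,255), sit inside the plate's seam. Next I press gently, with a small tilt fix.

>>> servo_tool(turn=[[0,0.02,0],[0,0,0],[0,0,0],[0,0,0],[0,0,0]], dp=[[0,0,-0.002],[0,0,-0.002],[0,0,-0.002],[0,0,-0.002],[0,0,-0.001]], fingers=[0,0,0,0,0])

```text
clock: 4.08
position: [502.7, 68.5, 56.4]
ee_rot: [0.019, 1.0, 0.002, 0.001]
contact_force: [-1.6, -0.2, 2.7]
gripper_width: 0.1
```

It gives at about 3 N. I'll keep going.

>>> servo_tool(turn=[[0,0,0],[0,0,0],[0,0,0],[0,0,0],[0,0,0]], dp=[[0,0,-0.0015],[0,0,-0.0015],[0,0,-0.0015],[0,0,-0.001],[0,0,-0.001]], fingers=[0,0,0,0,0])

```text
clock: 4.7
position: [502.8, 68.5, 50.0]
ee_rot: [0.019, 1.0, 0.002, 0.001]
contact_force: [-1.3, -0.5, 10.0]
gripper_width: -0.1
```

>>> servo_tool(turn=[[0,0,0],[0,0,0],[0,0,0],[0,0,0],[0,0,0]], dp=[[0,0,-0.0007],[0,0,-0.0007],[0,0,-0.0007],[0,0,0],[0,0,0]], fingers=[0,0,0,0,0])

```text
clock: 5.32
position: [502.7, 68.6, 50.1]
ee_rot: [0.019, 1.0, 0.001, 0.001]
contact_force: [-1.0, 0.2, 2.5]
gripper_width: 0.2
```

The plate has hit its stop at z = 50, 8 mm down. I'll withdraw straight up, then back away from the lid.

>>> servo_tool(turn=[[0,0,0],[0,0,0],[0,0,0],[0,0,0],[0,0,0]], dp=[[0,0,0.01],[-0.003,0,0.03],[-0.01,0,0.04],[-0.02,0,0.05],[-0.02,0,0.05]], fingers=[0,0,0,0,0])

```text
clock: 5.95
position: [446.6, 67.3, 231.5]
ee_rot: [0.02, 1.0, -0.001, -0.004]
contact_force: [1.2, 0.8, 0.1]
gripper_width: 0.0
```

>>> servo_tool(turn=[[0,0,0],[0,0,0],[0,0,0],[0,0,0],[0,0,0]], dp=[[-0.01,-0.05,0.01],[0,-0.05,0],[0,-0.05,0],[0,-0.05,0],[0,0,0]], fingers=[0,0,0,0,0])

```text
clock: 6.58
position: [436.9, -136.6, 249.7]
ee_rot: [0.017, 1.0, 0.002, 0.005]
contact_force: [-0.2, 1.0, -0.7]
gripper_width: 0.2
```

```bash
python3 - <<'E'
from h import *
st=read_state();print(st["clock"],st["position"],st["contact_force"])
t=get_image("top");im=get_image("scene")
a=cv2.resize(t["img"][170:310,130:400],(675,350));b=cv2.resize(im["img"][150:370,235:505],(675,550))
cv2.imwrite("pics/e.png",cv2.resize(b,(675,550))[:,:,::-1]);cv2.imwrite("pics/f.png",a[:,:,::-1])
# predicted lid front edge ends for given angle
c=np.array([572,113.7]);y=-.047;R=np.array([[np.cos(y),-np.sin(y)],[np.sin(y),np.cos(y)]])
for th in(0,.3,.35):
  for yy in(-98,98):
    p=R@[120-138*np.cos(th)-8*0+8*np.sin(th),yy]+c;z=54+138*np.sin(th)+8*np.cos(th)
    q=proj(im,[*p,z]);print(th,yy,((q-[235,150])*2.5).round(1))
for n in("bottle","jar"):print(n,[(r["score"],r["box"]) for r in search_frame(n,"top")[:1]])
E
```

```text
6.575 [ 436.90789803 -136.62354351  249.72639523] [-0.21783374  1.04970613 -0.70345238]
0 -98 [239.9 239.1]
0 98 [470.7 301.7]
0.3 -98 [236.7 223.4]
0.3 98 [476.3 287.8]
0.35 -98 [235.7 222. ]
0.35 98 [476.9 286.9]
bottle [(0.54, [210.1, 219.3, 9.6, 15.9])]
jar [(0.59, [344.8, 235.7, 16.2, 16.4])]
```

View pics/e.png

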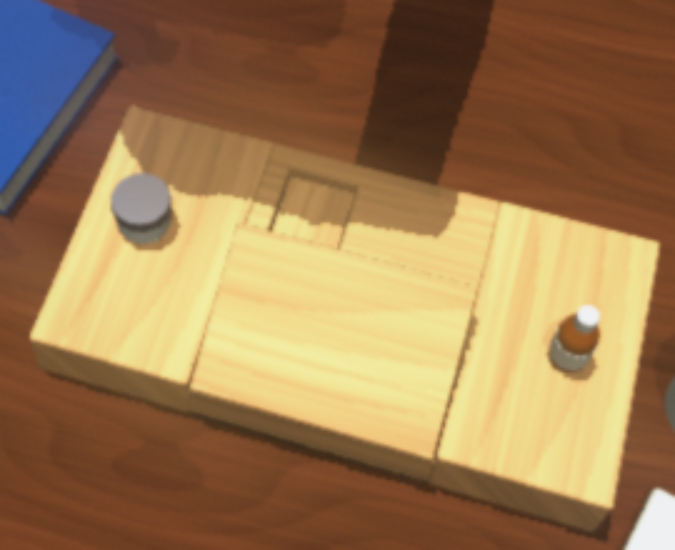

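The picture shows the plate sunk at about (315,205). The lid's front edge has risen about 13 px to (237,228)–(475,285), and the bottle and jar are where they were. The hand is clear and touching nothing, so I'm handing in.

```bash
python3 -c "
from h import *
print(job_done())"
```

```text
the job is handed in; nothing more can be done
None
```

The catch is pressed home, the lid is standing ajar and the hand is clear of everything; I handed the job in at about 6.7 s of the 48 s allowed.

**What I did:** The cameras showed the plate's seam, so I did not feel along the whole strip. The plate's centre was at about x 503, y 68 mm, which is 49 mm toward the jar end. I brought the shut fingertips down inside its outline. It gave at about 3 N and stopped at z = 50.0 mm, which is 8 mm of travel, with about 10 N as the highest force reported. A second light nudge moved it no further. I then withdrew straight up and away from the lid.

**Last checks:**
- **Plate and lid:** the final picture shows the plate sunk and the lid raised.
- **Lid angle:** the picture only bounds it loosely. One end of the edge reads about 0.27 rad and the other about 0.35, so full travel rests mainly on the 8 mm stop and the force.
- **Bystanders:** the bottle and jar are where they were to within a pixel in the scene view. The bottle's network box in the top view came out about 2.6 px narrower and 2.6 px higher than before, which I took as detector noise. I did not re-measure the cup and the book, but nothing came near them.
- **Force on the hand:** about 1 N at the end, which is sensor noise.

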